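# Show the blood-red swatch plate to the webcam

## Robot

A 6-joint arm with a two-finger parallel gripper is mounted at the origin on the work surface. World frame = base frame: x ahead of the robot, y to its left, z up, the work surface at z = 0. Lengths are in m, angles in rad, forces in N, time in s.
With the tool pointing down it reaches from about 0.3 to 1 m from the base axis. Payload 5.1 kg.
Tool frame: the origin (TCP) lies midway between the tips of the shut fingers; the grasp point (between the pads) lies 19 mm behind it (env.grip_depth is the distance from the TCP to the grasp point, in m); z points along the fingers, x is the direction in which the jaws open and shut, and the axes are right-handed (so a half turn about z gives the same grasp; the last joint's range is limited). The gripper opens to 95 mm and grips with 3 to 60 N. Pads are 20 mm wide; open, the fingers measure 119 mm over their backs; the gripper's body (75 mm by 180 mm) begins 59 mm behind the grasp point.
Start: joints at [-1.369, 0.124, 1.65, -0, 1.367, -0.083], TCP at [0.183, -0.624, 0.215] pointing down, gripper open.
Joint ranges: [-2.61, 2.61], [-1.02, 2.33], [0.03, 2.71], [-1.35, 4.49], [0.32, 2.68], [-2.91, 2.91]. Speed limits (rad/s): [2.57, 2.57, 3.14, 3.14, 3.14, 3.14].

## Interface

Orientations are given as [roll, pitch, yaw] about the fixed x, y, z axes, in that order (R = Rz(yaw) Ry(pitch) Rx(roll)).
In Python, from station import env gives the robot as it stands. The module is installed in compiled form; this text tells all that it offers.
- The arm moves only by the tool jog_arm, never from a script. Its argument "deltas" is text: rows parted by semicolons, each of 4 numbers parted by spaces: the shift along the world's x, y, z in mm, then the turn about the world's z in degrees. A call has 1 to 12 rows; each row is the pose to reach, as a shift and turn from the pose measured when the call began; what a row does not reach only later rows make up. A row lasts 1/8 s, in which the tool goes at most 62.5 mm and 10.7 degrees, less where a joint would pass 70% of its speed; a pose out of reach is approached as far as the arm can. A call with a gripper value outside its range is refused whole. "jaw" is the finger opening in mm, from 0 to 95.1, set as the call begins (left out, the last holds). The fingers move at their own pace and stop on an object; "grip_force" is the grip in N (left out, the last holds). Time passes only in rows, so rows that repeat a pose let the fingers close. It gives the time, the measured TCP pose, the force and the opening at its end, in the units of the state.
- env.state(): the state, without advancing time (a new reading comes with each control period).
- env.capture(name): name is "scene" or "top" or "wrist"; returns a dict with "img" (400x640x3 uint8, red, green, blue), "camera_matrix" (3x3 intrinsics, pixels), "k1" (the pictures are not rectified: a ray, as slopes to the right and down, at radius r is drawn at 1 + k1 r^2 times it, then the intrinsics apply), "rvec" (rotation vector, rad) and "tvec" (3), from world to camera coordinates, as OpenCV has them. Camera axes: x right, y down, z forward; pixel columns grow to the right and rows downward; lengths in m; the calibration is good to about 2 mm. A picture is of the moment at which its call begins. There is no depth.
- env.sign_off(): hands the job in, once; it reports no verdict.
Trained networks look in a picture, given as the dict that the camera call returned (one of the last four; its "shot" number tells which), for a name from the list of things; names that differ only in an ending like _2 or _b are one class to them, and where a whole thing is asked for, a point or a joint stands for the part that bears it (a point fixed in the world has none). Each returns a list of dicts, best first, with "score" (0 to 1); they miss things now and then, are a little off and sometimes report something else, mostly with a low value. They report only what shows in the picture. A call takes as long as a camera call.
- env.outline_of(thing, picture): "mask" (400x640 bool, what is visible of it) and "centre" ([row, column] in pixels, amid what is visible of it).
The state is a dict: "t": time; "joint_positions": joint angles; "joint_vel": joint speeds; "tau": joint torques, N m; "tcp_pos": TCP position; "ee_rot": TCP orientation; "contact_force": force on the tool from outside, world axes, zero at the start; "ft_torque": the same for the moment, N m; "opening": finger opening in m.
Only numpy, scipy, OpenCV 4.12 (cv2) and the standard library are available. Lean on these libraries where they do the work, as an engineer would, in place of code of your own. Each camera call takes 0.05 s, during which the arm holds its last target.

## Task

Swing the drying rack's carrying handle down to one side, then draw the swatch plate with the dark blood-red sample up out of the rack by its clear end, keeping your fingers off its frosted label end (the end with the small notched corner) and leaving the other plates and everything else on the table where they are. Hold it above the black glass sheet, clear of everything, label face up, slanted about half-way between upright and flat and turned towards the webcam on its stand, for its picture. Finish while still holding it there, at rest: do not put it down or let go.

Things in the scene. Friction and masses are not known exactly. Their poses are not given: they have to be found in the camera images.
- rack: white plastic drying rack, fixed, any yaw, 137 (x) x 204 (y) mm, rails 38 mm high, open on top. Origin: centre of its underside. Plates stand along its x on their long edges, lower edge 12 mm above the table, in the slots at y = -60, 0, 60 mm in any order (slots at +-30 stay empty). Teeth 36 mm high form 7 mm slots at the last 7 mm of each plate end only; a plate draws straight up
- bail (a joint): the rack's carrying handle, a steel wire bail: cross bar parallel to rack y, 214 mm long, 95 mm from its hinge line, which is rack y, 30 mm above the table; upright the bar is 125 mm up. rad: 0 upright, positive leans to rack +x, stops at +-1.5, folded down past the plates' ends. Starts near upright, held by slight friction; nudged past about 0.4 rad it drops to that side in about 1 s
- bail_bar (a point): middle of the handle's cross bar, in its blue grip tube (13 mm thick, 90 mm long); moves with the handle
- red_plate: the wanted swatch plate, rigid, 120 x 65 x 5 mm, 45 g. Origin: middle of its lower long edge. x points along it to the frosted end, z to the notched long edge (up in the rack), y through it. Clear from x = -60 to -16 mm, dark blood-red sample to 18 mm, frosted white to 60 mm with a 12 x 12 mm notch in the upper corner. Label on the -y face: notch at upper right, the label faces you
- red_middle (a point): centre of the red plate, 32.5 mm above its origin along its z
- red_label (a point): centre of the red plate's label (28 x 36 mm paper with a red band), on the -y face of its frosted end
- black_glass: black glass sheet lying on the table, fixed, 220 (x) x 280 (y) x 5 mm. Origin: centre of its underside
- webcam: black webcam on a gooseneck, fixed, beyond the glass. Round foot 90 mm across, slim neck up to 280 mm. Origin: centre of its underside; it looks along its own -x and slightly down, over the glass
- webcam_lens (a point): the webcam's lens, 262 mm above the table
- skin_plate: bystander: same plate with a pale skin-coloured sample, in the rack, same origin and axes as the red plate
- bruise_plate: bystander: same plate with a blue-violet sample, in the rack, turned end for end
- pigment_jar: bystander: dark red pigment jar, 38 mm across, 42 mm high, standing on the glass near one corner. Origin: centre of its underside
- palette_knife: bystander: palette knife 180 mm long lying on the glass near its -y edge
- cup_a: bystander: white plastic cup, 74 mm across, 85 mm high, far side of the table. Origin: centre of its underside
- cup_b: bystander: white plastic cup, 60 mm across, 65 mm high, far side of the table. Origin: centre of its underside
- spray_can: bystander: yellow and black spray can, 66 mm across, 176 mm high, right of the glass. Origin: centre of its underside

How it is judged:
On the way, in this order (a step that is already met when the one before it is completed fails the run):
1. the rack's handle is folded down to one side while the red plate still stands in the rack ((value of joint bail above 1.1 rad or value of joint bail below -1.1 rad) and height (world z) of red_plate below 0.03 m), for 0.2 s.
2. the red plate is drawn up clear of the rack, held by the fingers (height (world z) of red_plate above 0.06 m and contact force between the fingers and red_plate above 0.5 N and contact force between red_plate and rack below 0.1 N), for 0.2 s.
At the end, for the whole second after the job is handed in: Held still by its clear half, middle over the glass, long edges 60+ mm up, middle under 400 mm, touching neither glass nor rack; label normal 22 to 62 deg from straight up; webcam lens 130+ mm in front of the label's plane, within 160 mm sideways of the plate's middle; handle folded 1.1+ rad (all of step 2 and x of red_middle in the frame of black_glass between -0.11 and 0.11 m and y of red_middle in the frame of black_glass between -0.14 and 0.14 m and height (world z) of red_middle between 0.07 and 0.4 m and angle between red_plate's own y axis and vertical between 2.05 and 2.75 rad and y of webcam_lens in the frame of red_plate below -0.13 m and x of webcam_lens in the frame of red_plate between -0.16 and 0.16 m and x of the grasp point in the frame of red_plate below -0.01 m and contact force between red_plate and black_glass below 0.1 N and linear speed of red_plate below 0.03 m/s and angular speed of red_plate below 0.2 rad/s and (value of joint bail above 1.1 rad or value of joint bail below -1.1 rad)); the arm keeps its last pose, push and grip.
It fails at once if the fingers press on the red plate's frosted end (contact force between the fingers and red_plate_c1 above 0.5 N or contact force between the fingers and red_plate_c2 above 0.5 N).
It fails at once if another plate is moved more than 12 mm (distance of any of skin_plate, bruise_plate from where it was at the start of the episode above 0.012 m).
It fails at once if a bystander on the table is moved more than 25 mm (distance of any of pigment_jar, palette_knife, cup_a, cup_b, spray_can from where it was at the start of the episode above 0.025 m).
It also fails if it takes over 48 s, if anything falls off the work surface, if the arm or the gripper's body presses on something with over 40 N, if the wrist force passes 120 N, or if a joint passes its speed limit or range.

## Working session

There is one attempt and no reset: what is moved stays moved. The work goes in short steps, Python scripts to look and compute and a tool call to move; the robot and the scene stay as the last step left them, time stands still between calls to the robot, and variables do not carry over. Pictures are saved under pics/ and viewed, and the job is handed in when it is done.

Besides the shell and the picture viewer there is one more tool, called after ">>>" as name(argument=value, ...) on one line, values as JSON. jog_arm: Moves the arm, as the interface text tells. Its arguments: {"type":"object","properties":{"deltas":{"type":"string"},"jaw":{"type":"number"},"grip_force":{"type":"number"}},"required":["deltas"]}

```bash
mkdir -p pics; cat > h.py <<'E'
import numpy as np,cv2
from station import env
def cap(n,f=None):
    p=env.capture(n)
    if f: cv2.imwrite(f'pics/{f}.png',p['img'][:,:,::-1])
    return p
def und(p,uv):
    K=p['camera_matrix'];k=p['k1']
    d=np.array([(uv[0]-K[0,2])/K[0,0],(uv[1]-K[1,2])/K[1,1]]);x=d.copy()
    for _ in range(30): x=d/(1+k*(x@x))
    R=cv2.Rodrigues(np.array(p['rvec'],float))[0];t=np.array(p['tvec'],float).ravel()
    return -R.T@t, R.T@np.array([x[0],x[1],1.])
def onz(p,uv,z):
    o,d=und(p,uv);return o+d*(z-o[2])/d[2]
def proj(p,X):
    R=cv2.Rodrigues(np.array(p['rvec'],float))[0];t=np.array(p['tvec'],float).ravel()
    c=R@np.asarray(X,float)+t;a=c[:2]/c[2];a=a*(1+p['k1']*(a@a));K=p['camera_matrix']
    return np.array([K[0,0]*a[0]+K[0,2],K[1,1]*a[1]+K[1,2]])
E
python3 - <<'E'
from h import *
for n in['scene','top','wrist']:
    p=cap(n,n+'0');o,d=und(p,(320,200));print(n,o.round(3),(d/np.linalg.norm(d)).round(3),p['camera_matrix'][0,0])
print(env.state())
E
```

```text
scene [ 1.243 -0.237  0.989] [-0.6    0.118 -0.792] 412.1677699943707
top [ 0.477 -0.11   1.083] [ 0.143 -0.046 -0.989] 361.70584785598123
wrist [ 0.249 -0.604  0.383] [-0.241 -0.078 -0.967] 330.48165322312394
{'t': 0.15, 'joint_positions': array([-1.36860270e+00,  1.24356899e-01,  1.65135969e+00, -2.38726598e-05,
        1.36754863e+00, -8.25980007e-02]), 'joint_vel': array([ 3.31579594e-05, -3.54114793e-03, -4.25211543e-03, -1.88022313e-04,
       -7.44098732e-04,  9.15158363e-04]), 'tau': array([ 2.06203767e-04, -4.18191934e+01, -3.60472012e+01,  7.75106088e-02,
        4.68913419e-02, -1.12451785e-04]), 'tcp_pos': array([ 0.1824853 , -0.62332138,  0.21366878]), 'ee_rot': array([-3.14147795e+00,  1.66878648e-03, -1.28599977e+00]), 'contact_force': array([-0.36211411, -0.33668691, -0.42069085]), 'ft_torque': array([-0.04122595, -0.01577515, -0.00297693]), 'opening': 0.09507987153324933}
```

View pics/scene0.png

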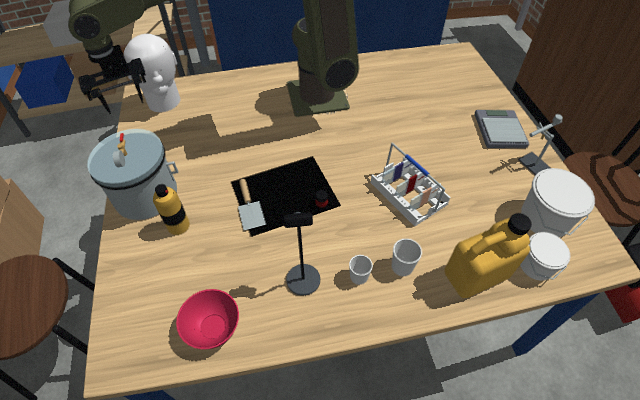

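View pics/top0.png

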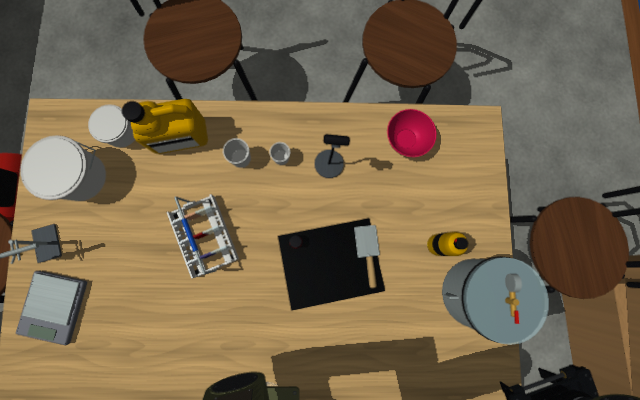

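```bash
python3 - <<'E'
from h import *
s=cap('scene');t=cap('top')
for th in['rack','bail','bail_bar','red_plate','red_middle','red_label','black_glass','webcam','webcam_lens','skin_plate','bruise_plate','pigment_jar','palette_knife','cup_a','spray_can']:
    for n,p in(('s',s),('t',t)):
        try:r=env.outline_of(th,p)
        except Exception as e: print(th,e);continue
        print(th,n,[(round(a['score'],2),np.round(a['centre']),int(a['mask'].sum())) for a in r[:3]])
E
```

```text
rack s [(0.8, array([188., 418.]), 1784), (0.39, array([165., 418.]), 250)]
rack t [(0.91, array([242., 191.]), 1884)]
bail s [(0.7, array([173., 396.]), 360), (0.66, array([166., 414.]), 419), (0.49, array([254., 402.]), 843)]
bail t [(0.76, array([230., 189.]), 342)]
bail_bar s [(0.82, array([166., 418.]), 206)]
bail_bar t []
red_plate s [(0.79, array([185., 409.]), 423)]
red_plate t [(0.61, array([231., 206.]), 135)]
red_middle s [(0.82, array([183., 408.]), 321), (0.16, array([188., 418.]), 1752)]
red_middle t [(0.67, array([231., 206.]), 181)]
red_label s [(0.8, array([186., 407.]), 377), (0.31, array([271., 300.]), 1472)]
red_label t [(0.76, array([233., 205.]), 146)]
black_glass s [(0.97, array([192., 285.]), 4050)]
black_glass t [(0.45, array([216., 198.]), 198), (0.38, array([156., 329.]), 1019)]
webcam s [(0.9, array([269., 302.]), 1421)]
webcam t [(0.77, array([158., 332.]), 963)]
webcam_lens s [(0.89, array([270., 304.]), 1341)]
webcam_lens t [(0.72, array([156., 330.]), 873)]
skin_plate s [(0.66, array([273., 300.]), 1413), (0.59, array([196., 421.]), 364)]
skin_plate t [(0.81, array([213., 198.]), 211)]
bruise_plate s [(0.7, array([169., 397.]), 360), (0.38, array([196., 422.]), 383)]
bruise_plate t [(0.64, array([258., 205.]), 186)]
pigment_jar s [(0.62, array([198., 322.]), 183)]
pigment_jar t [(0.65, array([244., 297.]), 126)]
palette_knife s [(0.74, array([211., 246.]), 778)]
palette_knife t [(0.95, array([244., 365.]), 838), (0.42, array([252., 211.]), 160)]
cup_a s [(0.89, array([269., 360.]), 562), (0.77, array([256., 404.]), 831), (0.51, array([274., 301.]), 1252)]
cup_a t [(0.89, array([154., 235.]), 633), (0.55, array([153., 279.]), 345), (0.29, array([242., 448.]), 865)]
spray_can s [(0.9, array([208., 173.]), 1152), (0.69, array([186., 410.]), 364)]
spray_can t [(0.69, array([241., 448.]), 851), (0.53, array([154., 281.]), 366)]
```

```bash
python3 - <<'E'
from h import *
a=cv2.imread('pics/scene0.png')[135:235,355:465];b=cv2.imread('pics/top0.png')[185:285,150:260]
im=np.hstack([cv2.resize(x,None,fx=3.6,fy=5,interpolation=2) for x in(a,b)])
im=np.hstack([cv2.resize(x,(400,364),interpolation=2) for x in(a,b)])
cv2.imwrite('pics/z0.png',im)
t=cap('top');s=cap('scene')
# glass corners top image
for uv in[(278,236),(369,219),(384,291),(292,309)]: print('glass',onz(t,uv,.005).round(3))
for uv in[(168,211),(213,195),(242,260),(193,277)]: print('rack',onz(t,uv,.038).round(3))
print('webcam foot',onz(t,(330,164),.0).round(3),onz(t,(336,140),.27).round(3))
E
```

```text
glass [ 0.525 -0.036  0.005]
glass [ 0.577 -0.308  0.005]
glass [ 0.365 -0.349  0.005]
glass [ 0.315 -0.08   0.005]
rack [0.593 0.278 0.038]
rack [0.64  0.152 0.038]
rack [0.455 0.062 0.038]
rack [0.407 0.197 0.038]
webcam foot [ 0.746 -0.191  0.   ] [ 0.737 -0.185  0.27 ]
```

View pics/z0.png

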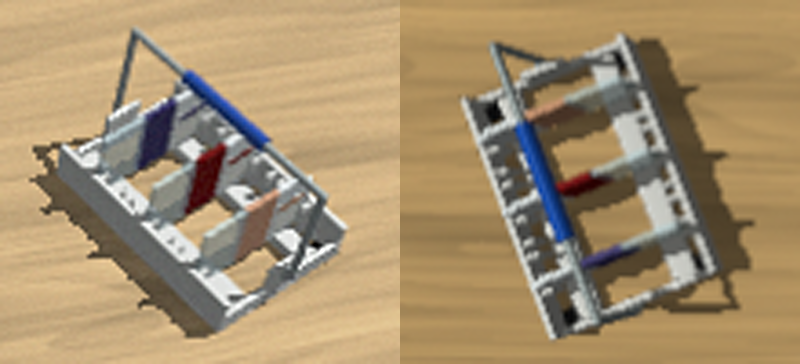

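>>> jog_arm(deltas="320 600 150 0;320 600 150 0;320 600 150 0;320 600 150 0;320 600 150 0;320 600 150 0;320 600 150 0;320 600 150 0;320 600 150 0;320 600 150 0;320 600 150 0;320 600 150 0")

```text
t: 3.35
tcp_pos: [0.5037, -0.0209, 0.3658]
ee_rot: [-3.14, -0.0, -1.281]
contact_force: [1.0, -1.1, 0.2]
opening: 0.0951
```

```bash
python3 - <<'E'
from h import *
p=cap('wrist','w1');o,d=und(p,(320,200));print(o.round(3),d.round(3))
s=env.state();print(s['t'],s['tcp_pos'],s['ee_rot'],s['joint_positions'])
E
```

```text
[ 0.57  -0.001  0.536] [-0.239 -0.081 -0.968]
3.4 [ 0.50342746 -0.0217098   0.36529319] [-3.14066416e+00 -8.21688646e-05 -1.28211772e+00] [-1.49856724e-01 -2.54240162e-01  1.76184491e+00  3.20479291e-04
  1.63311238e+00  1.13228106e+00]
```

View pics/w1.png

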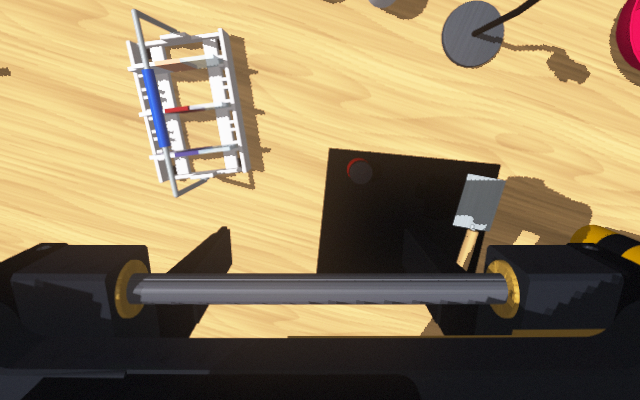

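>>> jog_arm(deltas="600 60 0 0;600 60 0 0;600 60 0 0;600 60 0 0;600 60 0 0;600 60 0 0;600 60 0 0;600 60 0 0;600 60 0 0;600 60 0 0;600 60 0 0;600 60 0 0")

```text
t: 4.9
tcp_pos: [1.0035, 0.0338, 0.3328]
ee_rot: [-3.091, -0.013, -1.283]
contact_force: [-0.8, -0.2, 0.0]
opening: 0.0952
```

```bash
python3 - <<'E'
from h import *
s=env.state();print(s['t'],s['tcp_pos'],s['ee_rot'],s['joint_positions'],s['joint_vel'].round(3))
E
```

```text
4.9 [1.00352815 0.03379631 0.33276202] [-3.09101852 -0.01345772 -1.28296816] [-0.02048021  1.13043947  0.02519745  0.00271016  1.93368324  1.26317585] [ 0.011  0.007  0.001  0.    -0.025  0.006]
```

>>> jog_arm(deltas="750 0 30 0;750 0 30 0;750 0 30 0;750 0 30 0;750 0 30 0;750 0 30 0;750 0 30 0;750 0 30 0;750 0 30 0;750 0 30 0;750 0 30 0;750 0 30 0")

```text
t: 6.4
tcp_pos: [1.0582, 0.023, 0.215]
ee_rot: [-3.044, -0.026, -1.284]
contact_force: [0.5, -0.2, 0.2]
opening: 0.0954
```

```bash
python3 - <<'E'
from h import *
s=env.state();print(s['t'],s['tcp_pos'],s['ee_rot'],s['joint_positions'],s['joint_vel'].round(3))
E
```

```text
6.4 [1.05820999 0.02302118 0.21500145] [-3.04433403 -0.02620008 -1.28399292] [-0.03043535  1.24821036  0.02527665  0.00562783  1.7675384   1.25366027] [-0.001  0.03   0.002  0.    -0.032 -0.002]
```

>>> jog_arm(deltas="120 0 60 0;120 0 60 0")

```text
t: 6.65
tcp_pos: [1.0664, 0.0213, 0.2381]
ee_rot: [-2.997, -0.039, -1.286]
contact_force: [0.0, 0.3, -0.4]
opening: 0.0949
```

>>> jog_arm(deltas="120 0 60 0;120 0 60 0")

```text
t: 6.9
tcp_pos: [1.0749, 0.0197, 0.2594]
ee_rot: [-2.949, -0.052, -1.288]
contact_force: [0.6, 0.3, -0.3]
opening: 0.0949
```

```bash
python3 - <<'E'
from h import *
s=env.state();print(s['t'],s['tcp_pos'],s['ee_rot'],s['joint_positions'],s['joint_vel'].round(3))
E
```

```text
6.9 [1.07489188 0.0197495  0.25941827] [-2.9491923  -0.05237224 -1.28788768] [-0.03446049  1.20899104  0.0252168   0.01095969  1.70835276  1.25095902] [-0.005 -0.041  0.     0.004  0.    -0.007]
```

>>> jog_arm(deltas="-525 80 50 98;-525 80 50 98;-525 80 50 98;-525 80 50 98;-525 80 50 98;-525 80 50 98;-525 80 50 98;-525 80 50 98;-525 80 50 98;-525 80 50 98;-525 80 50 98;-525 80 50 98")

```text
t: 8.4
tcp_pos: [0.5506, 0.0996, 0.31]
ee_rot: [-2.95, -0.054, 0.421]
contact_force: [0.7, 0.5, -0.6]
opening: 0.0951
```

```bash
python3 - <<'E'
from h import *
p=cap('wrist','w2');o,d=und(p,(320,200));print(o.round(3),d.round(3))
import pickle;pickle.dump(p,open('w2.pkl','wb'))
s=env.state();print(s['t'],s['tcp_pos'],s['ee_rot'],s['joint_positions'])
cv2.imwrite('pics/w2b.png',cv2.resize(p['img'][:,:,::-1],(800,500),interpolation=2))
E
```

```text
[0.525 0.129 0.49 ] [ 0.085 -0.033 -0.996]
8.45 [0.55074067 0.09950535 0.3095302 ] [-2.94962429 -0.05292781  0.42075744] [-0.01998001 -0.11308028  1.74009599  0.19600759  1.55008438 -0.45339761]
```

View pics/w2b.png

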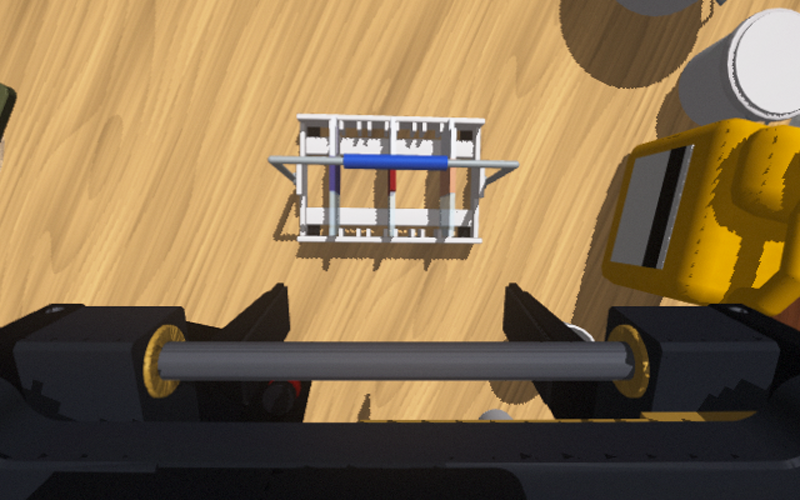

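```bash
python3 - <<'E'
from h import *
import pickle;p=pickle.load(open('w2.pkl','rb'))
im=p['img'][85:200,210:425,::-1]
cv2.imwrite('pics/w2z.png',cv2.resize(im,None,fx=3.7,fy=3.7,interpolation=2))
f=lambda u,v,z:onz(p,(u/1.25,v/1.25),z).round(3)
print('bar',f(396,161,.125),f(344,160,.125),f(448,162,.125))
c=np.array([f(298,117,.038),f(484,120,.038),f(481,241,.038),f(300,241,.038)]);print(c,c.mean(0))
for th in['red_plate','skin_plate','bruise_plate','bail_bar','rack']:
    print(th,[(round(a['score'],2),np.round(a['centre'])) for a in env.outline_of(th,p)[:2]])
E
```

```text
bar [0.521 0.187 0.125] [0.48  0.169 0.125] [0.563 0.205 0.125]
[[0.406 0.199 0.038]
 [0.589 0.281 0.038]
 [0.642 0.16  0.038]
 [0.46  0.079 0.038]] [0.52425 0.17975 0.038  ]
red_plate [(0.62, array([149., 312.]))]
skin_plate [(0.59, array([147., 361.]))]
bruise_plate [(0.79, array([146., 268.]))]
bail_bar [(0.61, array([130., 312.]))]
rack [(0.61, array([129., 311.]))]
```

View pics/w2z.png

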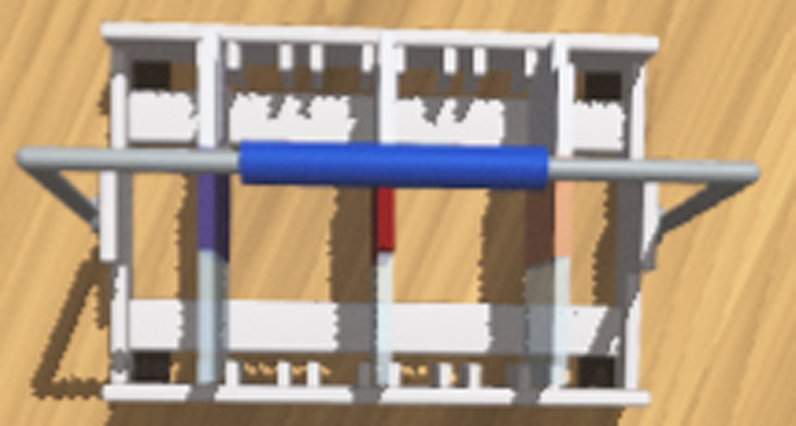

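>>> jog_arm(deltas="-8 30 -100 0;-8 38 -213 0;-8 38 -213 0;-8 38 -213 0;-8 38 -213 0;-16 58 -213 0;-25 78 -213 0;-34 98 -213 0;-42 115 -213 0;-48 130 -213 0;-48 130 -213 0;-48 130 -150 0", jaw=0)

```text
t: 10.2
tcp_pos: [0.4985, 0.2285, 0.1533]
ee_rot: [-2.947, -0.039, 0.422]
contact_force: [1.0, -0.1, 0.0]
opening: 0.0003
```

>>> jog_arm(deltas="10 -80 90 0;10 -80 90 0;10 -80 90 0", jaw=60)

```text
t: 10.58
tcp_pos: [0.5112, 0.1466, 0.2481]
ee_rot: [-2.95, -0.047, 0.418]
contact_force: [0.2, 0.0, -0.4]
opening: 0.0252
```

```bash
python3 - <<'E'
from h import *
import pickle
p=cap('wrist','w3');pickle.dump(p,open('w3.pkl','wb'))
q=cap('scene','s3')
cv2.imwrite('pics/w3b.png',cv2.resize(p['img'][:,:,::-1],(800,500),interpolation=2))
cv2.imwrite('pics/s3z.png',cv2.resize(q['img'][125:235,345:475,::-1],None,fx=6,fy=5,interpolation=2))
s=env.state();print(s['t'],s['tcp_pos'],s['ee_rot'])
E
```

```text
10.675 [0.50866851 0.14811342 0.2433291 ] [-2.94695488 -0.03995772  0.42057194]
```

View pics/w3b.png

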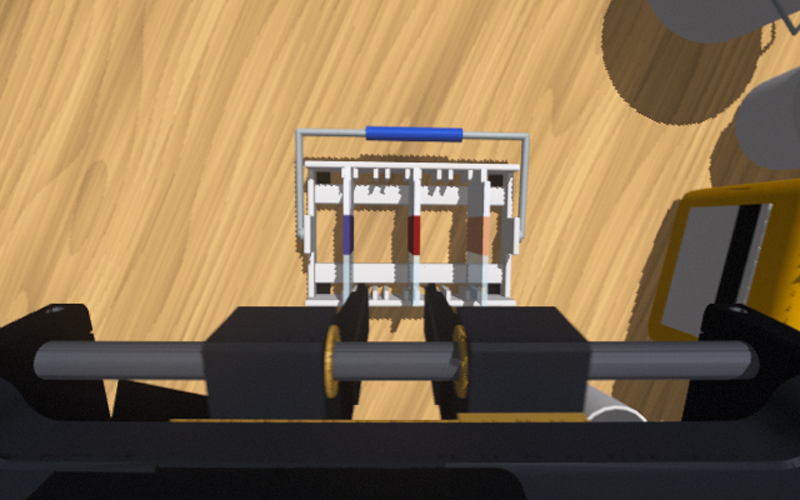

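View pics/s3z.png

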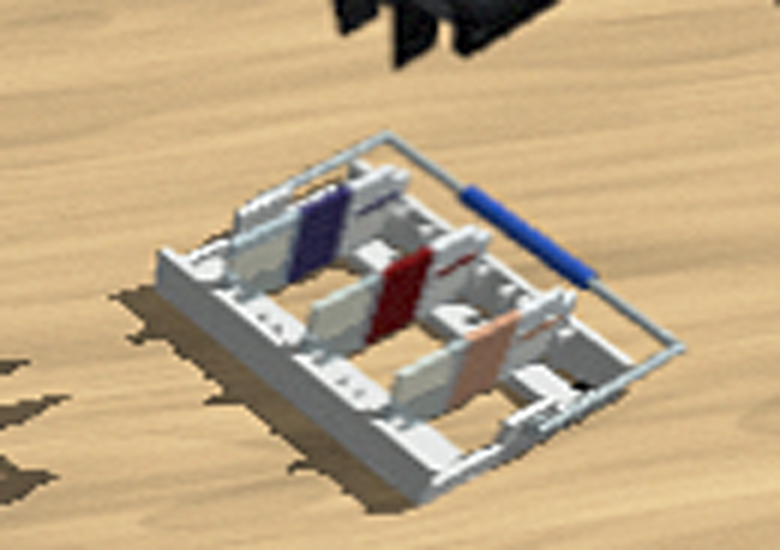

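```bash
python3 - <<'E'
from h import *
import pickle
p=pickle.load(open('w3.pkl','rb'));o,d=und(p,(320,200));print(o)
cv2.imwrite('pics/w3z.png',cv2.resize(p['img'][120:250,230:430,::-1],None,fx=4,fy=4,interpolation=2))
E
```

```text
[0.48692912 0.17647846 0.42829688]
```

View pics/w3z.png

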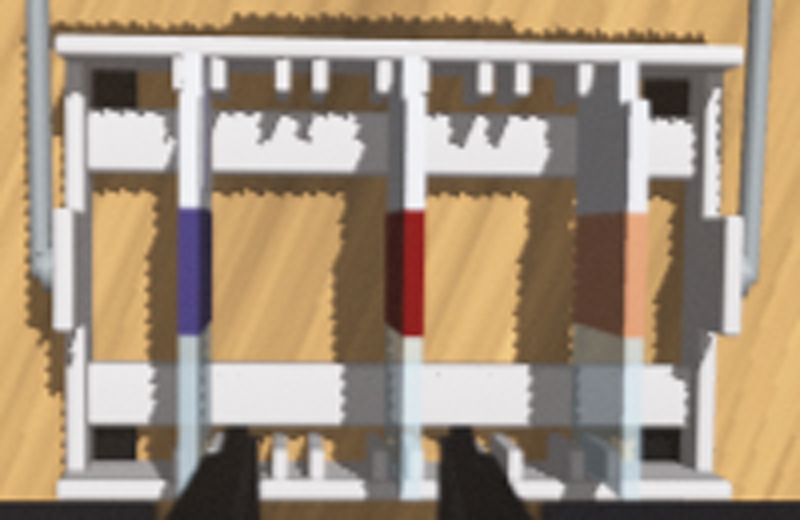

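```bash
python3 - <<'E'
from h import *
import pickle
p=pickle.load(open('w3.pkl','rb'))
f=lambda u,v,z:onz(p,(230+u/4,120+v/4),z)
a=f(413.5,211,.077);b=f(413.5,336,.077);print(a,b,np.linalg.norm(a-b))
for u in(413.5,):
  print(f(412,60,.077),f(412,490,.077))
u_=(a-b);c=f(412,60,.077)-f(412,490,.077);print(np.degrees(np.arctan2(c[1],c[0])),np.linalg.norm(c))
c/=np.linalg.norm(c)
print('grasp point xp=-38:',b-c*.022)
from scipy.spatial.transform import Rotation as R
s=env.state();T=R.from_euler('xyz',s['ee_rot']).as_matrix();print(T)
print('fingertip now',s['tcp_pos'])
E
```

```text
[0.51597296 0.19622771 0.077     ] [0.52963505 0.16582499 0.077     ] 0.033331338767738604
[0.49931771 0.23233586 0.077     ] [0.54633265 0.12769252 0.077     ]
114.19378324185608 0.11471980225730109
grasp point xp=-38: [0.53865118 0.14575737 0.077     ]
[[ 0.91212693  0.40762626 -0.04318905]
 [ 0.40795673 -0.89246437  0.1925582 ]
 [ 0.03994709 -0.19325678 -0.98033466]]
fingertip now [0.50866851 0.14811342 0.2433291 ]
```

>>> jog_arm(deltas="29 0 -60 0;29 0 -120 0;29 0 -120 0;29 0 -120 0", jaw=45)

```text
t: 11.18
tcp_pos: [0.5377, 0.1487, 0.124]
ee_rot: [-2.947, -0.04, 0.421]
contact_force: [0.8, -0.0, 0.6]
opening: 0.0451
```

```bash
python3 - <<'E'
from h import *
p=cap('wrist','w4')
cv2.imwrite('pics/w4z.png',cv2.resize(p['img'][60:260,180:460,::-1],None,fx=2.8,fy=2.8,interpolation=2))
s=env.state();print(s['t'],s['tcp_pos'],s['ee_rot'],s['opening'])
E
```

```text
11.225 [0.53885752 0.14870081 0.12560384] [-2.94773435 -0.04293494  0.42109512] 0.045030750789349
```

View pics/w4z.png

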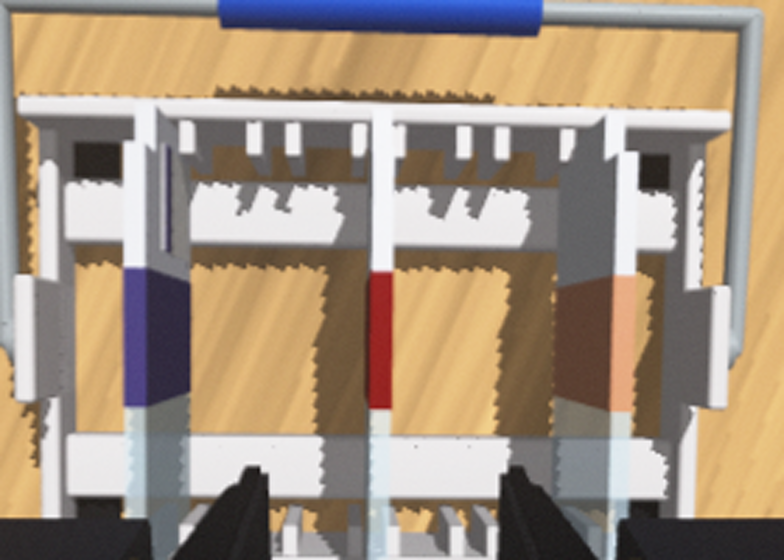

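>>> jog_arm(deltas="0 0 -45 0;-1 0 -81 0;-1 0 -81 0;-1 0 -81 0")

```text
t: 11.72
tcp_pos: [0.5401, 0.149, 0.0479]
ee_rot: [-2.949, -0.048, 0.421]
contact_force: [0.7, -0.2, -0.1]
opening: 0.0449
```

>>> jog_arm(deltas="0 0 0 0;0 0 0 0;0 0 0 0;0 0 0 0;0 0 0 0", jaw=0, grip_force=25)

```text
t: 12.35
tcp_pos: [0.5384, 0.1484, 0.0476]
ee_rot: [-2.949, -0.043, 0.422]
contact_force: [-3.1, -3.2, 4.5]
opening: 0.0048
```

>>> jog_arm(deltas="0 0 15 0;0 0 35 0;0 0 60 0;0 0 90 0;0 0 130 0;0 0 180 0;0 0 230 0;0 0 260 0;0 0 260 0")

```text
t: 13.48
tcp_pos: [0.5398, 0.1486, 0.3127]
ee_rot: [-2.951, -0.05, 0.422]
contact_force: [0.5, 0.4, -0.6]
opening: 0.0049
```

```bash
python3 - <<'E'
from h import *
p=cap('wrist','w5');q=cap('scene','s5')
cv2.imwrite('pics/s5z.png',cv2.resize(q['img'][60:240,330:490,::-1],None,fx=3.3,fy=3.3,interpolation=2))
s=env.state();print(s['t'],s['tcp_pos'],s['ee_rot'],s['opening'],s['joint_positions'])
E
```

```text
13.575 [0.53805565 0.14832544 0.30732949] [-2.94875815 -0.0424107   0.42214185] 0.005083585340551617 [ 0.06996473 -0.12081132  1.75061103  0.19556984  1.53996737 -0.36508977]
```

View pics/s5z.png

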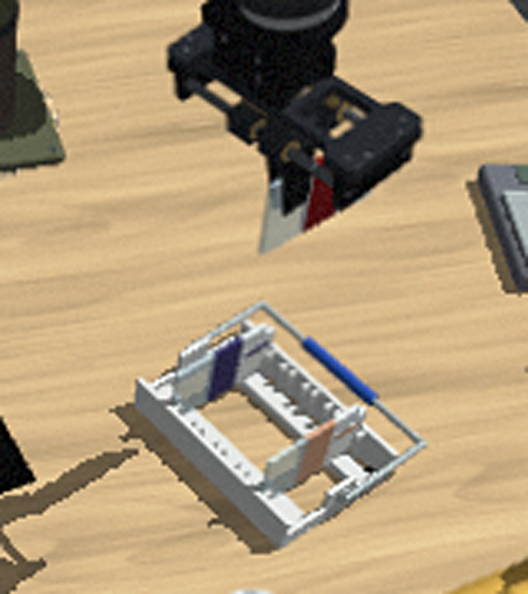

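View pics/w5.png

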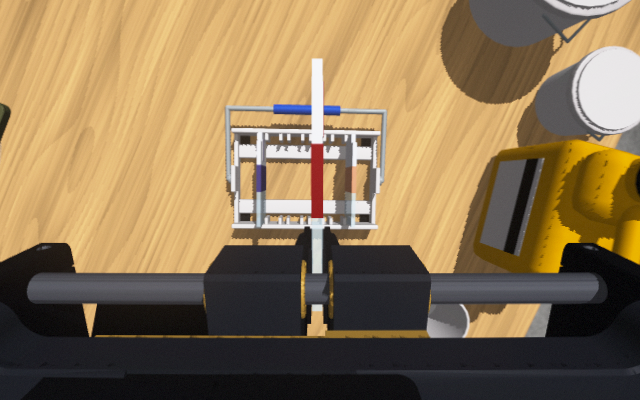

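```bash
python3 - <<'E'
from h import *
p=cap('top')
for uv in[(205,150),(205,100),(195,100),(130,110)]: print(onz(p,uv,.15).round(3))
for uv in[(336,140),(336,146)]: print('cam',onz(p,uv,.262).round(3))
r=env.outline_of('webcam',p)[0]['mask'];ys,xs=np.nonzero(r);print(xs.min(),xs.max(),ys.min(),ys.max())
E
```

```text
[0.743 0.15  0.15 ]
[0.882 0.157 0.15 ]
[0.882 0.184 0.15 ]
[0.851 0.355 0.15 ]
cam [ 0.739 -0.186  0.262]
cam [ 0.725 -0.186  0.262]
314 349 135 177
```

>>> jog_arm(deltas="60 -60 95 -8;120 -120 95 -16;450 -148 95 -24;450 -148 95 -24;450 -148 95 -24;450 -148 95 -24;450 -148 95 -24;450 -148 95 -24;450 -148 95 -24;450 -148 95 -24")

```text
t: 14.92
tcp_pos: [0.9782, -0.0003, 0.3709]
ee_rot: [-2.945, -0.019, -0.0]
contact_force: [0.8, -1.2, -4.4]
opening: 0.005
```

>>> jog_arm(deltas="120 0 60 0;120 0 60 0")

```text
t: 15.18
tcp_pos: [0.9854, 0.0054, 0.3907]
ee_rot: [-2.943, -0.071, -0.008]
contact_force: [-0.4, 1.1, 0.3]
opening: 0.0047
```

>>> jog_arm(deltas="120 0 60 0;120 0 60 0")

```text
t: 15.42
tcp_pos: [0.996, 0.0098, 0.4013]
ee_rot: [-2.941, -0.12, -0.017]
contact_force: [0.1, -0.2, -0.6]
opening: 0.0048
```

>>> jog_arm(deltas="120 0 60 0;120 0 60 0")

```text
t: 15.68
tcp_pos: [1.0071, 0.0137, 0.4094]
ee_rot: [-2.938, -0.168, -0.025]
contact_force: [0.3, -0.7, 0.5]
opening: 0.0046
```

>>> jog_arm(deltas="120 0 60 0;120 0 60 0")

```text
t: 15.92
tcp_pos: [1.0189, 0.0172, 0.416]
ee_rot: [-2.935, -0.214, -0.035]
contact_force: [-0.0, 0.5, -0.7]
opening: 0.0049
```

```bash
python3 - <<'E'
from h import *
s=env.state();print(s['t'],s['tcp_pos'],s['ee_rot'],s['opening'],s['joint_positions'])
E
```

```text
15.925 [1.01889745 0.01718974 0.41601571] [-2.93471535 -0.21402892 -0.03468888] 0.00489742477537894 [-9.85599919e-02  1.05750218e+00  2.51705153e-02  2.29131885e-01
  1.85131878e+00  5.25686389e-04]
```

>>> jog_arm(deltas="120 0 60 0;120 0 60 0")

```text
t: 16.18
tcp_pos: [1.0308, 0.0203, 0.4222]
ee_rot: [-2.93, -0.26, -0.044]
contact_force: [-0.1, -0.3, -0.3]
opening: 0.0048
```

>>> jog_arm(deltas="120 0 60 0;120 0 60 0")

```text
t: 16.42
tcp_pos: [1.0427, 0.0232, 0.4283]
ee_rot: [-2.925, -0.305, -0.054]
contact_force: [0.6, 0.7, -0.1]
opening: 0.0049
```

>>> jog_arm(deltas="120 0 60 0;120 0 60 0")

```text
t: 16.68
tcp_pos: [1.0548, 0.0259, 0.4344]
ee_rot: [-2.92, -0.35, -0.065]
contact_force: [-1.2, -0.1, 0.5]
opening: 0.0046
```

>>> jog_arm(deltas="120 0 60 0;120 0 60 0")

```text
t: 16.92
tcp_pos: [1.0669, 0.0284, 0.4401]
ee_rot: [-2.913, -0.395, -0.076]
contact_force: [-0.8, 0.6, -1.2]
opening: 0.0048
```

>>> jog_arm(deltas="120 0 80 0;120 0 80 0")

```text
t: 17.18
tcp_pos: [1.0737, 0.0307, 0.4577]
ee_rot: [-2.905, -0.441, -0.087]
contact_force: [0.9, -0.3, -0.7]
opening: 0.0046
```

>>> jog_arm(deltas="120 0 80 0;120 0 80 0")

```text
t: 17.42
tcp_pos: [1.0811, 0.0328, 0.4744]
ee_rot: [-2.897, -0.488, -0.1]
contact_force: [1.0, -0.7, -0.3]
opening: 0.0049
```

```bash
python3 - <<'E'
from h import *
s=env.state();print(s['t'],s['tcp_pos'],s['ee_rot'],s['opening'],s['joint_positions'])
p=cap('scene','s6');p=cap('wrist','w6')
E
```

```text
17.425 [1.08105335 0.03284599 0.47441537] [-2.89660964 -0.48844669 -0.09990728] 0.0048509187956813984 [-0.08283597  1.02639102  0.02554604  0.2370256   1.59676145  0.02177973]
```

View pics/w6.png

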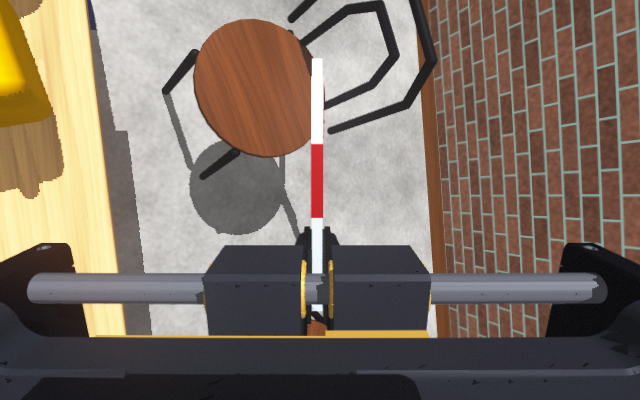

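View pics/s6.png

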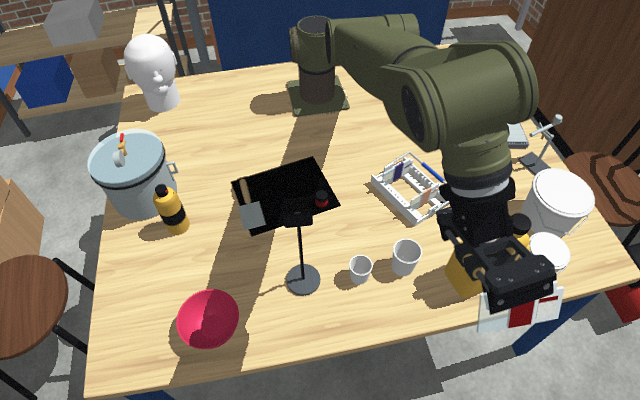

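>>> jog_arm(deltas="120 0 80 0;120 0 80 0")

```text
t: 17.77
tcp_pos: [1.0887, 0.0348, 0.4892]
ee_rot: [-2.887, -0.534, -0.113]
contact_force: [0.1, 0.9, -0.9]
opening: 0.0049
```

>>> jog_arm(deltas="120 0 80 0;120 0 80 0")

```text
t: 18.02
tcp_pos: [1.0965, 0.0366, 0.5041]
ee_rot: [-2.876, -0.58, -0.127]
contact_force: [-0.5, -0.2, -0.1]
opening: 0.0053
```

>>> jog_arm(deltas="120 0 80 0;120 0 80 0")

```text
t: 18.27
tcp_pos: [1.1045, 0.0381, 0.518]
ee_rot: [-2.864, -0.626, -0.142]
contact_force: [-0.1, -0.3, -0.5]
opening: 0.0047
```

>>> jog_arm(deltas="120 0 80 0;120 0 80 0")

```text
t: 18.52
tcp_pos: [1.1125, 0.0395, 0.5314]
ee_rot: [-2.85, -0.671, -0.159]
contact_force: [-0.1, 0.6, -0.9]
opening: 0.0049
```

>>> jog_arm(deltas="120 0 80 0;120 0 80 0")

```text
t: 18.77
tcp_pos: [1.1203, 0.0406, 0.5441]
ee_rot: [-2.836, -0.714, -0.176]
contact_force: [-0.3, -0.4, 0.0]
opening: 0.0053
```

>>> jog_arm(deltas="120 0 80 0;120 0 80 0")

```text
t: 19.02
tcp_pos: [1.1282, 0.0417, 0.5565]
ee_rot: [-2.819, -0.757, -0.195]
contact_force: [1.3, 1.0, -0.6]
opening: 0.0047
```

```bash
python3 - <<'E'
from h import *
from scipy.spatial.transform import Rotation as R
s=env.state();print(s['t'],s['tcp_pos'],s['ee_rot'],s['opening'],s['joint_positions'])
T=R.from_euler('xyz',s['ee_rot']).as_matrix();print(T)
E
```

```text
19.025 [1.12815054 0.04168857 0.55646578] [-2.8192207  -0.75731796 -0.1948454 ] 0.0047320262867117345 [-0.07135024  0.99047     0.02613999  0.24240582  1.34866339  0.03778163]
[[ 0.71293058  0.02988601  0.70059747]
 [-0.14069626 -0.97267838  0.18466544]
 [ 0.68697493 -0.23022509 -0.68924731]]
```

>>> jog_arm(deltas="-200 0 -60 0;-500 0 -130 0;-500 0 -130 0;-500 0 -130 0;-500 0 -130 0;-500 0 -130 0;-500 0 -130 0;-500 0 -130 0;-650 -200 -150 0;-650 -200 -150 0;-650 -200 -150 0;-650 -200 -150 0")

```text
t: 20.52
tcp_pos: [0.5249, -0.1179, 0.4158]
ee_rot: [-2.821, -0.759, -0.193]
contact_force: [-0.4, -1.4, -0.7]
opening: 0.0048
```

```bash
python3 - <<'E'
from h import *
s=env.state();print(s['t'],s['tcp_pos'],s['ee_rot'],s['opening'],s['joint_positions'])
E
```

```text
20.525 [ 0.52493551 -0.1178673   0.41575779] [-2.82111508 -0.75929959 -0.19260125] 0.004786553490273198 [-0.64059706 -0.59911711  2.06819639  0.65981899  1.18078966 -0.67813494]
```

>>> jog_arm(deltas="-55 -100 -50 0;-55 -117 -120 0;-55 -117 -165 0;-55 -117 -165 0;-55 -117 -165 0;-55 -117 -165 0;-55 -117 -165 0;-55 -117 -165 0")

```text
t: 21.52
tcp_pos: [0.4705, -0.2349, 0.2527]
ee_rot: [-2.824, -0.762, -0.19]
contact_force: [0.5, 0.3, -0.9]
opening: 0.0045
```

```bash
python3 - <<'E'
from h import *
from scipy.spatial.transform import Rotation as R
p=cap('scene','s7');t=cap('top','t7');w=cap('wrist','w7')
s=env.state();print(s['t'],s['tcp_pos'],s['ee_rot'],s['opening'],s['joint_positions'],s['joint_vel'].round(3))
T=R.from_euler('xyz',s['ee_rot']).as_matrix()
xp=T@[0,-.979,.193];zp=T@[.04,-.193,-.98];yp=-T[:,0]
g=s['tcp_pos']-.019*T[:,2];m=g+.038*xp-.0215*zp;o=m-.0325*zp
L=np.array([.725,-.186,.262])-o
print('mid',m,'ang',np.arccos(yp[2]),'lens in plate',L@xp,L@yp,L@zp)
c=np.array([.4455,-.193]);a=np.radians(11.6);d=m[:2]-c;print('in glass',d@[np.cos(a),np.sin(a)],d@[-np.sin(a),np.cos(a)])
E
```

```text
21.675 [ 0.47017506 -0.23476057  0.25145524] [-2.82221788 -0.76006466 -0.19129972] 0.004798521074609578 [-0.96483659 -0.45956749  2.25202779  0.83542875  1.16599582 -1.17499449] [-0.002  0.005  0.006  0.    -0.    -0.002]
mid [ 0.47511096 -0.20074484  0.25191305] ang 2.33086098975238 lens in plate 0.04153271571862613 -0.18403111829878072 -0.12628070160271815
in glass 0.027448845758051104 -0.013540762198785415
```

View pics/s7.png

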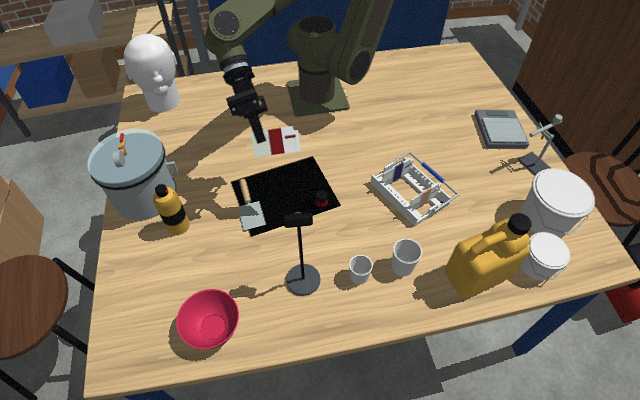

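View pics/t7.png

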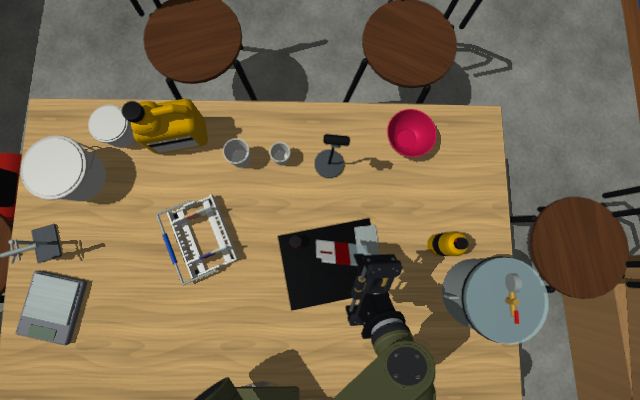

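View pics/w7.png

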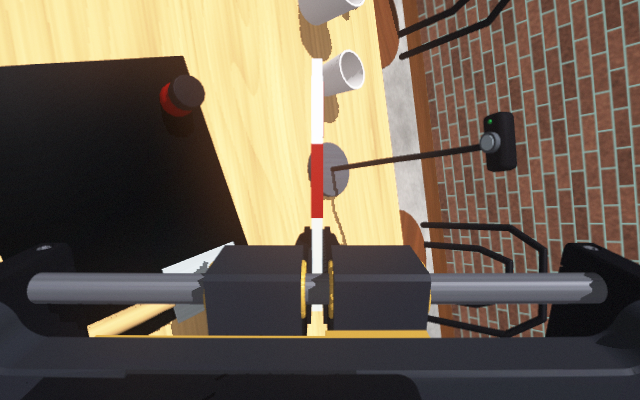

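```bash
python3 - <<'E'
from h import *
p=cap('top');print(onz(p,(342,253),.252).round(3))
s=env.state();print(s['t'],s['joint_vel'].round(3),s['opening'])
print(env.sign_off())
E
```

```text
[ 0.476 -0.2    0.252]
21.725 [-0.003  0.004  0.004 -0.     0.002  0.   ] 0.004909309308120879
the job is handed in; nothing more can be done
None
```

I folded the handle down to the rack's +x-labelled (world +y) side and drew the dark-red plate straight up by its clear end. It is now held still above the black glass, label face up and turned towards the webcam, and I handed the job in at about 21.7 s of the 48 s allowed.

The jog moves cannot tilt the tool. I got the slant by repeatedly asking for poses just beyond the arm's reach, each of which tipped the tool by about 0.05 rad. That left it at the slant the picture needs.

My last checks:

| Check | Measured | Allowed |
|---|---|---|
| Label normal from straight up | about 46° | 22 to 62° |
| Plate middle height | 0.252 m | 0.07 to 0.40 m |
| Plate middle off glass centre (x, y) | about 27, -14 mm | within ±110, ±140 mm |
| Lens in front of the label's plane | about 184 mm | at least 130 mm |
| Lens sideways of the plate middle | about 42 mm | within 160 mm |
| Finger opening on the plate | 4.9 mm (5 mm plate) | – |

- **Plate position:** it was worked out from the tool pose. The top camera, read at the same height, put the plate's middle within about 1 mm of it.
- **Lens distances:** these use a lens position estimated from the pictures, so they are the least certain figures. The margins are wide.
- **Rest of the scene:** joint speeds were near zero. The last pictures show the handle folded, the other two plates in the rack and the other items looking in place; I did not measure how far any of them had moved.

No check failed. The only disagreement was early on: I first took the near ends of the plates for the frosted ones. A closer look after folding the handle showed the opposite, and I gripped the correct clear end.

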